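# Shut the parts case and lock its panel with the quarter-turn cam

### The job

The sliding panel of the plywood parts case stands open. With the fingertips, push the panel fully home under the lip at the end of the case, then set a fingertip in the slot of the round cam fastener and turn it clockwise (seen from above) to its stop, so that its tongue locks the panel in. Slide the panel without lifting it, leave the things standing on and around the case where they are, and finish clear of everything.

Things in the scene. Friction and masses are not known exactly. Their poses are not given: they have to be found in the camera images.
- case: Low fixed plywood case, x -140 to +125, y -150 to +150 mm about its origin on the table, z up; flat deck 50 mm above the table. The panel slides along the case's y between rails 12 mm high and closes towards -y, under a lip at that end (y -150 to -113, top 73 mm above the table). An open bay (x 0 to 95, y -115 to 5 mm) lies under it. The cam is on the near part of the deck.
- panel: Loose white board panel 120 (x) x 152 (y) x 15 mm, 0.35 kg, flat on the deck, 2 mm play to each rail, axes as the case's. Origin: centre of its underside. A 6 mm thin ledge adds 20 mm at its +y edge. On top, centred on the origin, a wooden push batten 90 (x) x 18 (y) x 22 mm high (65 to 87 mm above the table): 1 to 6 N on its +y face slides the panel. Starts 55 to 80 mm open; stays where left.
- panel_home (a point): Point fixed in the case where the panel's origin lies when the panel is fully home against its end stop (case x +47, y -52 mm, 50 mm above the table).
- cam (a joint): Cam angle, rad: 0 unlocked (slot and tongue along case +y), grows clockwise from above, hard stop 1.571 locked (along case +x, tongue over the panel's ledge, 2 mm behind its thick edge). Starts 0 to 0.3. About 0.1 N m turns it; it stays where left. While the panel is well open the tongue hits its side and cannot reach the stop.
- cam_axis (a point): On the cam's vertical axis (case x -75, y +35 mm), at its slot's floor, 68 mm above the table. The cam is a disc 116 mm across; between two raised black half-moons a straight slot 40 mm wide, 16 mm deep (top faces 84 mm above the table) crosses its whole diameter, open at both ends. Below, a steel tongue 18 mm wide, 5 mm thick points along the slot, ending 78 mm from the axis.
- slot_point (a point): Point on the slot's floor 36 mm from the cam's axis, at the tongue end of the slot: a good place for the fingertip. It turns with the cam.
- toy_bar: Slotted wooden toy bar 160 x 30 x 12 mm lying on the table to the left. Bystander; origin under its centre.
- grip_block: Rounded wooden block 70 x 32 x 20 mm on the table beside the case's -y end. Bystander; origin under its centre.
- wheel: Wooden toy wheel, 42 mm across, 12 mm high, lying on the near part of the deck towards its -y end. Bystander; origin under its centre.
- dowel: Wooden dowel, 20 mm across, 35 mm tall, standing on the near part of the deck towards its -y end. Bystander; origin under its centre.
- glue: White glue bottle, 56 mm across, 150 mm tall, on the table to the left. Bystander; origin under its centre.
- mallet: Hammer with a wooden handle, 240 mm long, lying on the table to the right. Bystander.
- mug: Mug, 80 mm across, 90 mm tall, on the table to the right. Bystander; origin under its centre.
There are look-alikes about, which are no part of the job. Leave any red look-alike of the panel alone.

How it is judged:
On the way, in this order (a step that is already met when the one before it is completed fails the run):
1. the panel is pushed home while the cam is still unlocked (horizontal distance between panel and panel_home below 0.008 m and value of joint cam below 0.7 rad), for 0.2 s.
2. the cam is turned to its stop (value of joint cam above 1.45 rad), for 0.2 s.
At the end, for the whole second after the job is handed in: The panel lies flat and at rest within 6 mm of fully home, and the cam stands locked at more than 1.45 rad (stop at 1.571) (horizontal distance between panel and panel_home below 0.006 m and value of joint cam above 1.45 rad and angle between panel's own z axis and vertical below 0.04 rad and height (world z) of panel below 0.054 m and linear speed of panel below 0.01 m/s); the robot touches nothing.
It fails at once if the panel is lifted or tipped out of its guides (height (world z) of panel above 0.062 m or angle between panel's own z axis and vertical above 0.15 rad).
It fails at once if a thing standing on the case or beside it is moved more than 20 mm (distance of any of grip_block, wheel, dowel from where it was at the start of the episode above 0.02 m).
It fails at once if a thing elsewhere on the table is moved more than 20 mm (distance of any of toy_bar, glue, mallet, mug from where it was at the start of the episode above 0.02 m).
It also fails if it takes over 40 s, if anything falls off the work surface, if the arm or the gripper's body presses on something with over 40 N, if the wrist force passes 120 N, or if a joint passes its speed limit or range.

### The arm

A 6-joint arm with a two-finger parallel gripper is mounted at the origin on the work surface. World frame = base frame: x ahead of the robot, y to its left, z up, the work surface at z = 0. Lengths are in m, angles in rad, forces in N, time in s.
With the tool pointing down it reaches from about 0.25 to 0.725 m from the base axis. Payload 9.7 kg.
Tool frame: the origin (TCP) lies at the very end of the fingers, on their centre line; the grasp point (between the pads) lies 19 mm behind it (robot.tcp_to_grasp is the distance from the TCP to the grasp point, in m); z points along the fingers, y is the direction in which the jaws open and shut (so a half turn about z gives the same grasp; the last joint's range is limited). The gripper opens to 85 mm and grips with 20 to 120 N. Pads are 22 mm wide; open, the fingers measure 114 mm over their backs; the gripper's body (76 mm by 85 mm) begins 54 mm behind the grasp point. The pads swing forward as they close: fully open they stand 13 mm farther back than shut.
Start: joints at [1.253, 0.087, 0.176, 1.66, 0, 1.571], TCP at [0.172, 0.522, 0.231] pointing down, gripper open.
Joint ranges: [-3.13, 3.13], [-0.85, 1.81], [-1.15, 1.24], [-2.2, 2.28], [-1.44, 1.52], [-3.14, 3.14]. Speed limits (rad/s): [2.22, 2.22, 2.57, 3.14, 3.14, 3.14].

### API

Orientations are given as a rotation vector (axis times angle).
In Python, from cell import robot gives the robot as it stands.
- The arm moves only by the tool play_rows, never from a script. Its argument "motion" is a list of rows, each a list of 5 numbers: the opening, from 0 (shut) to 1 (fully open), then the shift along the world's x, y, z in m, then the turn about the world's z in degrees. A call has 1 to 8 rows; each row is the pose to reach, as a shift and turn from the pose measured when the call began; what a row does not reach only later rows make up. A row lasts 1/8 s, in which the tool goes at most 62.5 mm and 10.7 degrees, less where a joint would pass 70% of its speed; a pose out of reach is approached as far as the arm can. A call with a gripper value outside its range is refused whole. The fingers move at their own pace and stop on an object; "squeeze" is the grip in N (left out, the last holds). Time passes only in rows, so rows that repeat a pose let the fingers close. It gives the time, the measured TCP pose, the force and the opening at its end, in the units of the state.
- robot.read_state(): the state, without advancing time (a new reading comes with each control period).
- robot.get_image(name): name is "scene" or "top" or "wrist"; returns the picture (400x640x3 uint8, blue, green, red); there is no depth.
- robot.camera_model(name): a dict with "fx", "fy", "cx", "cy" (pixels), "k1" (the pictures are not rectified: a ray, as slopes to the right and down, at radius r is drawn at 1 + k1 r^2 times it, then the intrinsics apply), "R" (3x3) and "t" (3): a world point X has camera coordinates R X + t; the wrist camera has in their place "tool_from_camera" (4x4, takes a point from camera to tool coordinates, whose origin is the TCP and whose axes are the flange's). Camera axes: x right, y down, z forward; pixel columns grow to the right and rows downward; lengths in m; the calibration is good to about 2 mm. A picture is of the moment at which its call begins: read the wrist's pose just before it. camera_model takes no time and is no camera call.
- robot.finish_job(): hands the job in, once; it reports no verdict.
The state is a dict: "time_s": time; "qpos": joint angles; "joint_velocities": joint speeds; "joint_torque": joint torques, N m; "tool_pos": TCP position; "orientation": TCP orientation; "force": force on the tool from outside, world axes, zero at the start; "moment": the same for the moment, N m; "opening": finger opening in m.
Only numpy, scipy, OpenCV 4.12 (cv2) and the standard library are available. Lean on these libraries where they do the work, as an engineer would, in place of code of your own. Each camera call takes 0.05 s, during which the arm holds its last target. There are 200 camera calls.

## Working session

There is one attempt and no reset: what is moved stays moved. The work goes in short steps, Python scripts to look and compute and a tool call to move; the robot and the scene stay as the last step left them, time stands still between calls to the robot, and variables do not carry over. Pictures are saved under pics/ and viewed, about 8 in all and at most 12, crops included, and the job is handed in when it is done.

Besides the shell and the picture viewer there is one more tool, called after "Call:" as a command line: name --pt "numbers of a row" for each row, then --argument value for the rest. play_rows: Moves the arm, as the interface text tells. Its arguments: {"type":"object","properties":{"motion":{"type":"array"},"squeeze":{"type":"number"}},"required":["motion"]}

```bash
mkdir -p pics; cat > h.py <<'E'
import numpy as np, cv2
from cell import robot
def pix2world(name,u,v,z):
    m=robot.camera_model(name)
    xd=np.array([(u-m['cx'])/m['fx'],(v-m['cy'])/m['fy']]); x=xd.copy()
    for _ in range(20): x=xd/(1+m['k1']*(x@x))
    R=np.array(m['R']);t=np.array(m['t']).ravel()
    c=-R.T@t; d=R.T@np.array([x[0],x[1],1])
    return c+d*(z-c[2])/d[2]
def world2pix(name,X):
    m=robot.camera_model(name)
    p=np.array(m['R'])@np.array(X)+np.array(m['t']).ravel()
    x=p[:2]/p[2]; x=x*(1+m['k1']*(x@x))
    return np.array([m['fx']*x[0]+m['cx'],m['fy']*x[1]+m['cy']])
E
python3 - <<'E'
from h import *
for n in('top','scene'): cv2.imwrite(f'pics/{n}0.png',robot.get_image(n))
m=robot.camera_model('top');print(m)
s=robot.read_state();print(s['time_s'],s['tool_pos'],s['orientation'],s['force'],s['opening'])
E
```

```text
{'fx': 476.3318602914243, 'fy': 476.3318602914243, 'cx': 316.7555824611242, 'cy': 207.71673563417374, 'k1': -0.11748208467463256, 'R': array([[ 1.99813271e-02, -9.99792606e-01,  3.93600151e-03],
       [-9.89021051e-01, -2.03422762e-02, -1.46367869e-01],
       [ 1.46417580e-01, -9.68164087e-04, -9.89222399e-01]]), 't': array([-0.01829228,  0.52964291,  1.59599369])}
0.1 [0.17182055 0.52226484 0.23063229] [-4.97185371e-01 -3.10181789e+00  1.88025368e-03] [-0.42460389  0.39454256  0.01877563] 0.08554528214772962
```

View pics/top0.png

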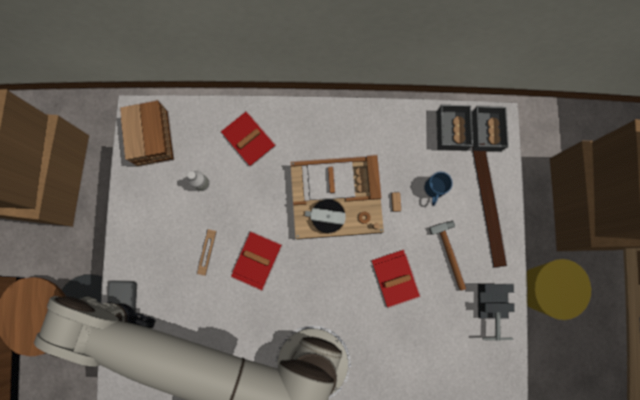

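View pics/scene0.png

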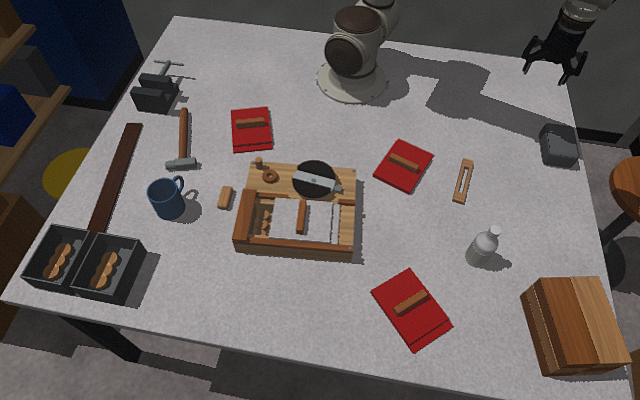

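The top view shows the white panel at about (335,180), with its batten at (331,180). The lip is on the right at (373,178) and the cam disc is at (328,216). The wheel (363,217) and dowel (372,225) are on the near deck, and the block is at (396,201). Look-alikes are the three red panels at (248,138), (257,260) and (396,278). The one I want is the white panel inside the case, so I'll check it in a close crop.

```bash
python3 - <<'E'
from h import *
im=cv2.imread('pics/top0.png')[145:250,280:410]
im=cv2.resize(im,None,fx=6,fy=6,interpolation=cv2.INTER_CUBIC)[:600]
for i in range(0,130,10):
    cv2.line(im,(i*6,0),(i*6,6 if i%50 else 14),(0,255,0),1); 
    cv2.putText(im,str(280+i),(i*6,18),0,.35,(0,255,0),1)
for i in range(0,100,10):
    cv2.line(im,(0,i*6),(6,i*6),(0,255,0),1); cv2.putText(im,str(145+i),(8,i*6+4),0,.35,(0,255,0),1)
cv2.imwrite('pics/crop.png',im)
E
```

```text
(no output)
```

View pics/crop.png

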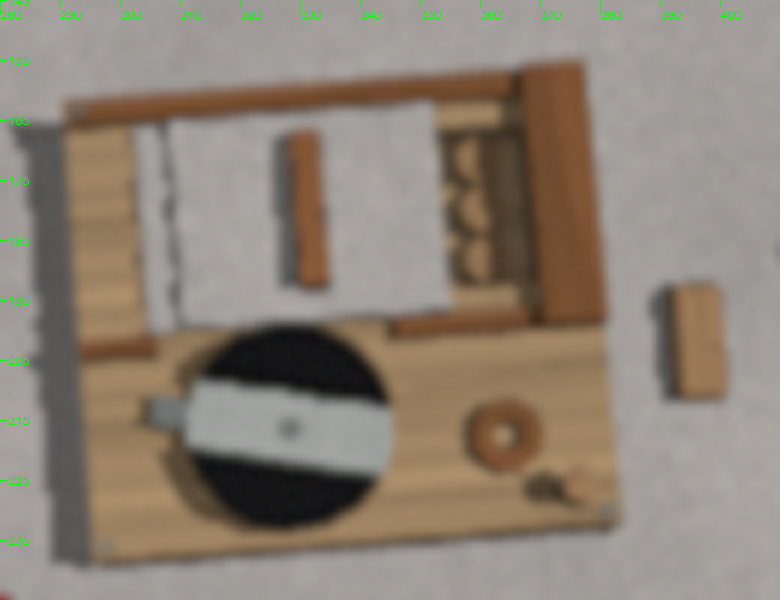

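The crop shows the white panel with its batten at about (331,180), roughly 65 mm open. The cam slot runs along the case's y, turned slightly, with its tongue at (307,213). I'll fit the case pose and then the batten and cam from these points.

```bash
python3 - <<'E'
from h import *
from scipy.optimize import least_squares
c=lambda a,b:(280+a/6,145+b/6)
P=[((.125,-.15,.073),c(583,60)),((-.14,.15,.05),c(92,566)),((-.14,-.15,.05),c(622,524)),((.125,.15,.062),c(66,102)),((-.075,.035,.068),c(290,428)),((.125,-.113,.073),c(524,67))]
def tr(p,X):
    cs,sn=np.cos(p[2]),np.sin(p[2]); return np.array([p[0]+cs*X[0]-sn*X[1],p[1]+sn*X[0]+cs*X[1],X[2]])
f=lambda p:np.concatenate([world2pix('top',tr(p,X))-q for X,q in P])
r=least_squares(f,[.6,0,0],loss='soft_l1');p=r.x;print(p,np.degrees(p[2]));print(f(p).reshape(-1,2).round(1))
np.save('p.npy',p)
def inv(W):
    cs,sn=np.cos(p[2]),np.sin(p[2]);d=W[:2]-p[:2];return np.array([cs*d[0]+sn*d[1],-sn*d[0]+cs*d[1]])
def sh(n,a,b,z):
    W=pix2world('top',*c(a,b),z);print(n,'world',W.round(4),'case',inv(W).round(4))
sh('bat c',308,210,.087);sh('bat +y top face far',290,133,.087);sh('bat +y near',303,287,.087);sh('bat -y far',317,133,.087)
sh('panel -y far',435,101,.065);sh('panel -y near',450,310,.065);sh('panel+y far',170,120,.065)
sh('slot L',185,415,.068);sh('slot R',390,440,.068);sh('tongue end',150,410,.06);sh('dowel',578,487,.085);sh('wheel',505,435,.062);sh('block',698,340,.02)
for n,X in [('cam',(-.075,.035,.068)),('home',(.047,-.052,.05))]:print(n,tr(p,X))
E
```

```text
[ 0.57329926 -0.07479713  0.09137638] 5.235481050468538
[[ 0.5  0.1]
 [ 0.3 -0.4]
 [ 0.2  0.3]
 [-0.5 -0.2]
 [-0.1  0.5]
 [-0.4 -0.3]]
bat c world [ 0.618  -0.0546  0.087 ] case [0.0463 0.016 ]
bat +y top face far world [ 0.662  -0.0438  0.087 ] case [0.0911 0.0227]
bat +y near world [ 0.5741 -0.0525  0.087 ] case [0.0028 0.0221]
bat -y far world [ 0.6623 -0.059   0.087 ] case [0.0901 0.0076]
panel -y far world [ 0.6878 -0.127   0.065 ] case [ 0.1093 -0.0625]
panel -y near world [ 0.5666 -0.1365  0.065 ] case [-0.0123 -0.0608]
panel+y far world [0.6734 0.0243 0.065 ] case [0.1087 0.0895]
slot L world [0.5033 0.012  0.068 ] case [-0.0618  0.0928]
slot R world [ 0.4915 -0.1032  0.068 ] case [-0.0841 -0.0208]
tongue end world [0.5068 0.0318 0.06  ] case [-0.0565  0.1123]
dowel world [ 0.4652 -0.2068  0.085 ] case [-0.1197 -0.1215]
wheel world [ 0.4964 -0.1684  0.062 ] case [-0.0851 -0.0862]
block world [ 0.5598 -0.2851  0.02  ] case [-0.0326 -0.2082]
cam [ 0.49541843 -0.04678684  0.068     ]
home [ 0.62484815 -0.12229147  0.05      ]
```

Fit residuals are at most 0.5 px, and the measured sizes match: batten 88 mm, panel about 120 mm and in x range, cam axis agreeing. The panel is about 66 mm open and the cam is at about 0.23 rad. Next I close the fingers and move above the +y side of the batten.

Call:
play_rows --pt "0 0.04 -0.045 0 3" --pt "0 0.08 -0.09 0 6" --pt "0 0.12 -0.14 0 9" --pt "0 0.16 -0.19 0 12" --pt "0 0.2 -0.24 0 15" --pt "0 0.24 -0.285 0 18" --pt "0 0.28 -0.33 0 21" --pt "0 0.31 -0.37 0 23" --squeeze 30

```text
time_s: 1.1
tool_pos: [0.4829, 0.1502, 0.2302]
orientation: [0.132, -3.138, 0.002]
force: [0.1, 0.3, 0.9]
opening: -0.0001
```

```bash
python3 - <<'E'
from h import *
s=robot.read_state();print(s['time_s'],s['tool_pos'],s['qpos'],s['opening'])
E
```

```text
1.1 [0.48294681 0.15016123 0.23019921] [ 3.02140784e-01 -1.87244684e-02  6.52207135e-02  1.65550504e+00
 -1.22366892e-03  2.18140065e-01] -9.180068940304028e-05
```

Call:
play_rows --pt "0 0.03 -0.04 0 0" --pt "0 0.065 -0.08 0 0" --pt "0 0.1 -0.12 -0.02 0" --pt "0 0.132 -0.158 -0.05 0" --pt "0 0.132 -0.158 -0.08 0" --pt "0 0.132 -0.158 -0.08 0"

```text
time_s: 1.85
tool_pos: [0.6136, -0.0083, 0.1472]
orientation: [0.13, -3.133, 0.002]
force: [0.2, -0.2, 1.6]
opening: 0.0001
```

```bash
python3 - <<'E'
from h import *
a=robot.get_image('top')[130:250,270:410]; b=robot.get_image('wrist')
a=cv2.resize(a,(467,400),interpolation=cv2.INTER_CUBIC); b=cv2.resize(b,(640,400))
cv2.imwrite('pics/m1.png',cv2.resize(np.hstack([a,b[:, :]]),(800,289)))
E
```

```text
(no output)
```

View pics/m1.png

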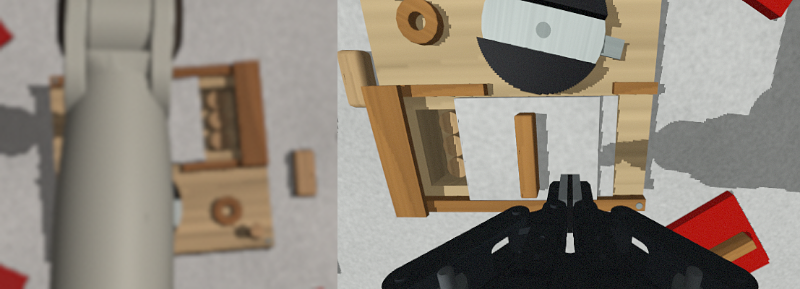

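The wrist view shows the shut fingers over the panel, on the +y side of the batten (batten at about (525,155), finger tips at about (570,180)). Next I descend and push along case −y.

Call:
play_rows --pt "0 0 0 -0.04 0" --pt "0 0 0 -0.073 0" --pt "0 0.001 -0.01 -0.073 0" --pt "0 0.002 -0.02 -0.073 0" --pt "0 0.003 -0.03 -0.073 0" --pt "0 0.0036 -0.04 -0.073 0" --pt "0 0.0046 -0.05 -0.073 0" --pt "0 0.0055 -0.06 -0.073 0"

```text
time_s: 2.95
tool_pos: [0.6215, -0.0675, 0.0806]
orientation: [-0.133, 3.135, 0.0]
force: [-0.7, 5.5, 6.3]
opening: -0.0001
```

```bash
python3 - <<'E'
from h import *
b=robot.get_image('wrist')
cv2.imwrite('pics/w2.png',b)
s=robot.read_state();print(s['tool_pos'],s['force'])
E
```

```text
[ 0.62154337 -0.06863229  0.08055025] [0.05126436 3.86516017 7.6055889 ]
```

View pics/w2.png

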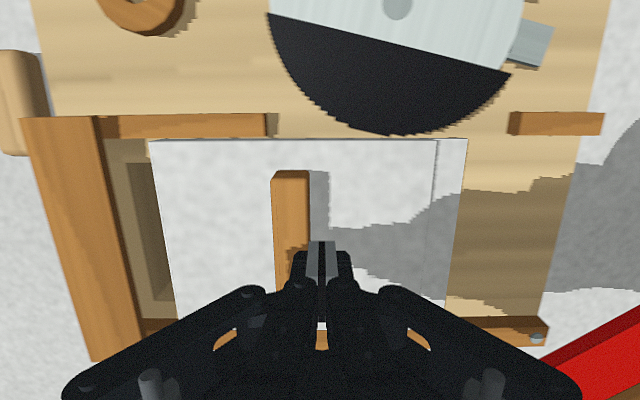

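The wrist view shows the panel sliding, with its −y edge now at about column 165. The fingers are on the batten's +y side at (305,250). The upward force suggests the finger's shoulder rides on the batten top, so I continue from the measured height, which relieves it.

Call:
play_rows --pt "0 0.0005 -0.006 0 0" --pt "0 0.001 -0.012 0 0" --pt "0 0.0015 -0.018 0 0" --pt "0 0.002 -0.024 0 0" --pt "0 0.002 -0.024 0 0"

```text
time_s: 3.62
tool_pos: [0.6237, -0.0936, 0.0806]
orientation: [-0.131, 3.135, -0.003]
force: [0.4, -1.5, 3.0]
opening: -0.0
```

Call:
play_rows --pt "0 0.0005 -0.005 0 0" --pt "0 0.001 -0.01 0 0" --pt "0 0.001 -0.013 0 0" --pt "0 0.001 -0.013 0 0"

```text
time_s: 4.12
tool_pos: [0.624, -0.1033, 0.0805]
orientation: [-0.135, 3.136, 0.008]
force: [-4.0, 20.3, 6.9]
opening: 0.0002
```

```bash
python3 - <<'E'
from h import *
b=robot.get_image('wrist')
cv2.imwrite('pics/w3.png',b)
s=robot.read_state();print(s['tool_pos'],s['force'])
E
```

```text
[ 0.6239588  -0.10329835  0.08055574] [-4.45405116 20.05236002  6.68269886]
```

View pics/w3.png

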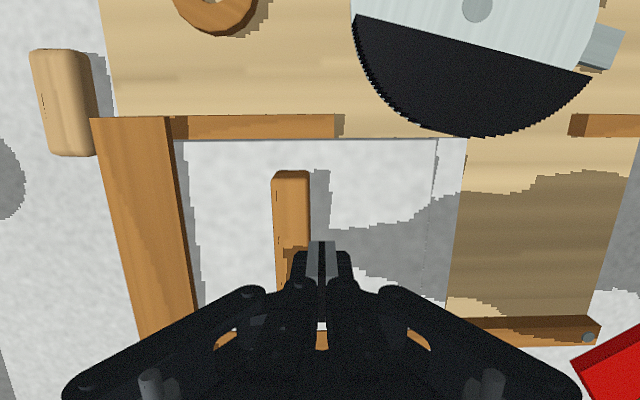

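The push ended on a hard stop: 20 N, with TCP at case y −33 mm, which is the home batten face plus half the finger width. The panel's −y edge is under the lip at column 185. I back off, rise, and go above the slot point at about world (0.501, −0.011).

Call:
play_rows --pt "0 -0.001 0.01 0 0" --pt "0 -0.001 0.012 0.03 0" --pt "0 -0.003 0.015 0.055 0" --pt "0 -0.04 0.04 0.06 -4" --pt "0 -0.08 0.065 0.06 -9" --pt "0 -0.123 0.092 0.06 -13" --pt "0 -0.123 0.092 0.05 -13" --pt "0 -0.123 0.092 0.05 -13"

```text
time_s: 5.18
tool_pos: [0.5009, -0.0116, 0.1298]
orientation: [0.22, 3.132, 0.006]
force: [-0.3, -0.6, 0.4]
opening: 0.0001
```

```bash
python3 - <<'E'
from h import *
s=robot.read_state();print(s['tool_pos'],s['force'],s['qpos'])
b=robot.get_image('wrist')
cv2.imwrite('pics/w4.png',b)
E
```

```text
[ 0.50086556 -0.01164205  0.12980142] [-0.34873547 -0.62972577  0.41193452] [-0.02522256 -0.04695731 -0.15593238  1.45932735  0.0034857   0.11525587]
```

View pics/w4.png

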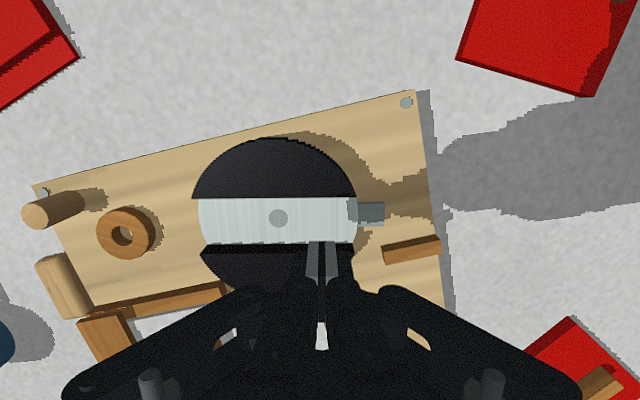

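Slot lies horizontal in the wrist picture, between rows 198 and 244, with the axis mark at (278,218) and the tongue at the right (370,212). I'll check the axis position from this close view.

```bash
python3 - <<'E'
from h import *
from scipy.spatial.transform import Rotation as Ro
s=robot.read_state();m=robot.camera_model('wrist');T=np.array(m['tool_from_camera'])
Rt=Ro.from_rotvec(s['orientation']).as_matrix();tp=np.array(s['tool_pos'])
def w(u,v,z):
    xd=np.array([(u-m['cx'])/m['fx'],(v-m['cy'])/m['fy']]);x=xd.copy()
    for _ in range(20): x=xd/(1+m['k1']*(x@x))
    c=Rt@T[:3,3]+tp; d=Rt@T[:3,:3]@np.array([x[0],x[1],1]); return c+d*(z-c[2])/d[2]
print('axis',w(278,218,.068)); 
for u in(230,330): print(w(u,198,.084)[:2],w(u,244,.084)[:2])
print('yaw',np.degrees(np.arctan2(Rt[1,1],Rt[0,1])), 'tongue end',w(384,214,.055))
E
```

```text
axis [ 0.49928725 -0.04356611  0.068     ]
[ 0.47534671 -0.06901859] [ 0.50777349 -0.07671566]
[ 0.48472843 -0.00396835] [ 0.51760343 -0.00837374]
yaw 81.92495796175263 tongue end [0.51233195 0.03533238 0.055     ]
```

Both estimates agree within 4 mm, so I use axis ≈ (0.497, −0.0455). The slot direction is 81.8° and the tool yaw 81.9°, and lateral clearance is about 9 mm. I descend into the slot and begin the clockwise arc.

Call:
play_rows --pt "0 0.001 0.001 -0.03 0" --pt "0 0.001 0.001 -0.055 0" --pt "0 0.001 0.001 -0.056 0" --pt "0 0.007 0 -0.056 0" --pt "0 0.013 -0.002 -0.056 -6" --pt "0 0.018 -0.0055 -0.056 -16" --pt "0 0.023 -0.01 -0.056 -26" --pt "0 0.027 -0.015 -0.056 -36"

```text
time_s: 6.22
tool_pos: [0.5275, -0.0269, 0.075]
orientation: [1.187, 2.908, 0.004]
force: [-9.7, 3.7, 3.8]
opening: -0.0001
```

Call:
play_rows --pt "0 0.003 -0.005 0 -10" --pt "0 0.0047 -0.011 0 -20" --pt "0 0.0055 -0.0173 0 -30" --pt "0 0.0053 -0.0224 0 -38" --pt "0 0.005 -0.025 0 -40" --pt "0 0.005 -0.025 0 -40"

```text
time_s: 6.98
tool_pos: [0.5325, -0.049, 0.0756]
orientation: [-2.106, -2.326, -0.01]
force: [-4.7, 18.1, -1.4]
opening: -0.0002
```

Call:
play_rows --pt "0 0 -0.004 0 0" --pt "0 0 -0.005 0 0" --pt "0 0 -0.005 0 0"

```text
time_s: 7.35
tool_pos: [0.5324, -0.0491, 0.0757]
orientation: [-2.096, -2.323, -0.021]
force: [-2.9, 29.6, -4.3]
opening: 0.0001
```

```bash
python3 - <<'E'
from h import *
b=robot.get_image('wrist')
cv2.imwrite('pics/w5.png',b)
E
```

```text
(no output)
```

View pics/w5.png

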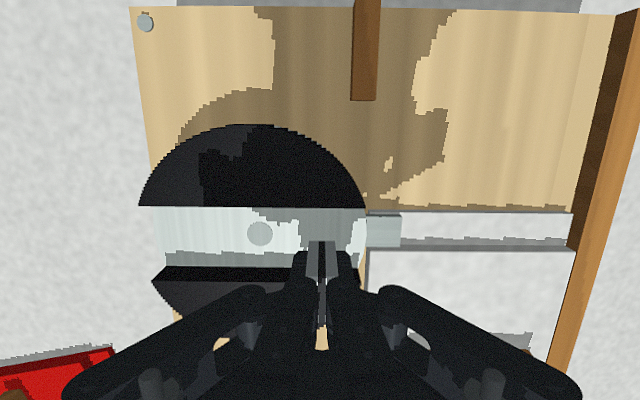

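That is a hard stop: 30 N and no further movement. The tongue at (383,230) lies over the ledge, parallel to the panel's thick edge at row 248. I centre in the slot, rise, and retreat to the left, clear of the view.

Call:
play_rows --pt "0 0 0.007 0 0" --pt "0 0 0.008 0.03 0" --pt "0 0 0.008 0.08 0" --pt "0 -0.01 0.02 0.13 0" --pt "0 -0.03 0.06 0.15 0" --pt "0 -0.06 0.11 0.15 0" --pt "0 -0.09 0.16 0.15 0" --pt "0 -0.12 0.21 0.15 0"

```text
time_s: 8.4
tool_pos: [0.4122, 0.1622, 0.2273]
orientation: [-2.098, -2.324, -0.024]
force: [0.5, 1.0, -0.3]
opening: 0.0003
```

Call:
play_rows --pt "0 -0.03 0.05 0 0" --pt "0 -0.06 0.1 0 0" --pt "0 -0.09 0.15 0 0" --pt "0 -0.09 0.15 0 0"

```text
time_s: 8.9
tool_pos: [0.3207, 0.3152, 0.2285]
orientation: [-2.092, -2.33, -0.027]
force: [1.0, -0.5, -1.0]
opening: -0.0002
```

```bash
python3 - <<'E'
from h import *
im=robot.get_image('top')[145:245,280:410]
cv2.imwrite('pics/crop2.png',cv2.resize(im,None,fx=6,fy=6,interpolation=cv2.INTER_CUBIC))
s=robot.read_state();print(s['time_s'],s['tool_pos'],s['force'])
E
```

```text
8.95 [0.32170412 0.31371014 0.22841918] [ 0.21631505 -0.56810097 -0.17912223]
```

View pics/crop2.png

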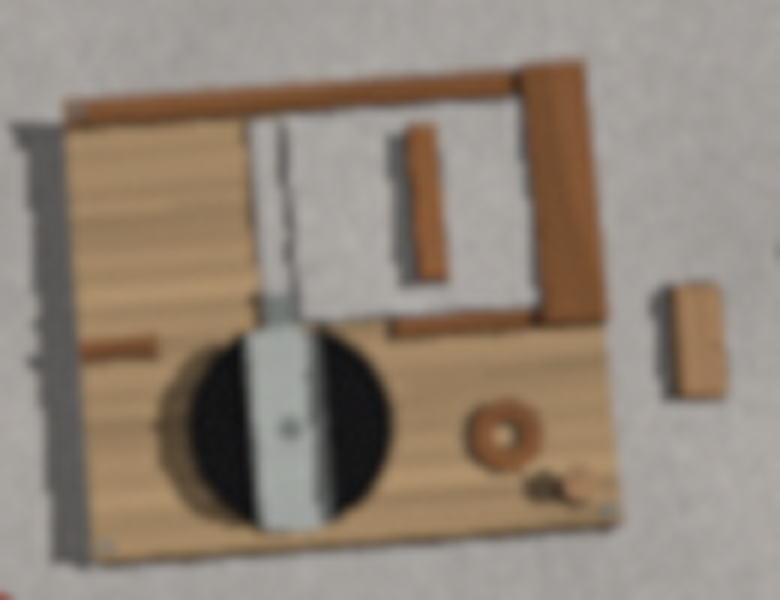

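The panel is home under the lip (batten centre about crop (427,202)). The tongue at (278,308) is over the ledge, and the wheel, dowel and block have not moved. One numeric check, then I hand in.

```bash
python3 - <<'E'
from h import *
p=np.load('p.npy')
def case(a,b,z):
    d=pix2world('top',280+a/6,145+b/6,z)[:2]-p[:2];cs,sn=np.cos(p[2]),np.sin(p[2]);return np.array([cs*d[0]+sn*d[1],-sn*d[0]+cs*d[1]])
print('batten',case(426,202,.087),'tongue dir',case(278,300,.06)-case(290,428,.068))
print(robot.finish_job())
E
```

```text
batten [ 0.04627919 -0.050392  ] tongue dir [0.074466   0.00100671]
the job is handed in; nothing more can be done
None
```

The panel is pushed home under the lip and the cam is turned clockwise to its stop. The job was handed in at about 9 s of the 40 s, and no verdict is reported.

- **Panel:** I pushed the batten with shut fingers until it met a hard stop at about 20 N. In the final picture its centre is at case (46, −50) mm against the target (47, −52), so about 2 mm off, within measuring error.
- **Cam:** I turned it with a fingertip in the slot until it would not move further at about 30 N. The tongue lies over the panel's ledge and points within about 1° of case +x, so about 1.56 rad.
- **Surroundings:** The wheel, dowel and block are unmoved in the final top view. I did not look again at the toy bar, glue, mallet or mug, but the arm never went near them at low height. The arm finished well clear, with force readings near zero.

Two readings disagreed slightly:
- While pushing, the tool stayed about 6 mm above its commanded height, with 6–8 N upward. The finger was probably riding on the batten's top edge. I continued from that height, and the panel still slid home and showed no tilt in the pictures.
- The wrist and top cameras differed by up to 4 mm on the cam axis, which the slot's play covered.

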